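# Switch the bench suction from the wide inlet to the narrow one

### The job

Two fume suction inlets stand on the soldering bench, one wide duct and one narrow duct, each with a damper lever on top. First push the narrow duct's lever round, with a fingertip, until its end points at the upturned metal tab beside it; then push the wide duct's lever round until that damper is fully shut (lever square across its duct). Do not pull the levers up off their spindles, and leave the loose things on the bench where they are.

Things in the scene. Friction and masses are not known exactly. Their poses are not given: they have to be found in the camera images.
- narrow_duct: narrow suction inlet, aluminium, fixed: level round duct 63 mm in diameter, axis 65 above the bench, top 96.5; flared mouth 84 wide, 110 from the spindle at its -x end; elbow down into the bench, centre at x +85. Spindle and 40 wide collar on top. Origin on the bench below the spindle, z up, x from mouth to elbow.
- wide_duct: wide suction inlet, aluminium, fixed: level round duct 100 mm in diameter, axis 65 above the bench, top 115; flared mouth 120 wide, 110 from the spindle at its -x end; elbow down into the bench, centre at x +85. Spindle and 40 wide collar on top. Origin on the bench below the spindle, z up, x from mouth to elbow.
- narrow_lever (a joint): narrow duct's damper lever, rad: 0 = fully shut (lever square across the duct, along +y of narrow_duct), growing anticlockwise from above to 1.571 = fully open (along -x of narrow_duct, to the mouth); stops at both ends. Dry friction 0.15 N m (2 N at 70 mm out); stays where left. The handle is only slipped on its spindle: it comes off if pulled up. Starts below 0.4.
- wide_lever (a joint): wide duct's damper lever, rad: 0 = fully shut (lever square across the duct, along +y of wide_duct), growing anticlockwise from above to 1.571 = fully open (along -x of wide_duct, to the mouth); stops at both ends. Dry friction 0.15 N m (2 N at 70 mm out); stays where left. The handle is only slipped on its spindle: it comes off if pulled up. Starts open or partly so.
- narrow_tip (a point): middle of the end face of the narrow duct's lever, 92 mm from the spindle axis, 140.5 above the bench. The lever is a level steel bar with black sleeve, 10 wide, 18 tall (underside 131.5, top 149.5 above the bench), hub radius 12.
- wide_tip (a point): middle of the end face of the wide duct's lever, 92 mm from the spindle axis, 159 above the bench. The lever is a level steel bar with black sleeve, 10 wide, 18 tall (underside 150, top 168 above the bench), hub radius 12.
- mark_tab (a point): middle of the inner face of the upturned steel tab, 20 mm wide, 3 thick, top 144.5 above the bench, on a fixed strap (12 wide, top 111.5) that runs out from the narrow duct's spindle below its lever. Point 113 from the spindle, 140.5 up; y axis away from the spindle, x sideways. The tab lies between shut and open; the lever passes freely inside it and over the strap.
- spool: bystander: loose grey solder spool standing on end, 56 mm in diameter, 45 tall; origin at the centre of its underside
- flux: bystander: loose white bottle, 44 mm in diameter, 100 tall; origin at the centre of its underside
- driver: bystander: loose screwdriver (about 200 mm) lying on the bench; origin under it, x along it
- heatsink: bystander: loose finned aluminium heat sink 50 x 60 mm, 30 tall; origin at the centre of its underside

How it is judged:
By the outcome, as a careful person would: the job done as asked, in the order asked, and still so for the second after the job is handed in, with the robot touching nothing.
It also fails if it takes over 54 s, if anything falls off the work surface, if the arm or the gripper's body presses on something with over 40 N, if the wrist force passes 120 N, or if a joint passes its speed limit or range.

### The arm

A 6-joint arm with a two-finger parallel gripper is mounted at the origin on the work surface. World frame = base frame: x ahead of the robot, y to its left, z up, the work surface at z = 0. Lengths are in m, angles in rad, forces in N, time in s.
With the tool pointing down it reaches from about 0.325 to 0.9 m from the base axis. Payload 6.1 kg.
Tool frame: the origin (TCP) lies on the front face of the gripper's body, between the roots of the fingers; the fingertips stand 70 mm ahead of it and the grasp point (between the pads) lies 51 mm ahead of it; y points along the fingers, z is the direction in which the jaws open and shut, and the axes are right-handed (so a half turn about y gives the same grasp; the last joint's range is limited). The gripper opens to 87 mm and grips with 3 to 60 N. Pads are 19 mm wide; open, the fingers measure 117 mm over their backs; the gripper's body (75 mm by 190 mm) begins 51 mm behind the grasp point.
Start: joints at [1.182, 0.22, 1.526, -0, 1.395, -0.126], TCP at [0.162, 0.604, 0.292] pointing down, gripper open.
Joint ranges: [-2.98, 2.98], [-0.91, 2.08], [0.09, 2.57], [-1.24, 4.39], [0.2, 2.65], [-2.68, 2.68]. Speed limits (rad/s): [2.57, 2.57, 3.01, 3.14, 3.14, 3.14].

### API

Orientations are given as a 3x3 rotation matrix whose columns are the frame's x, y, z axes.
In Python, from rig import * gives the robot as it stands.
- The arm moves only by the tool jog_arm, never from a script. Its argument "plan" is a list that holds one entry, the list of rows, each a list of 4 numbers: the shift along the tool's x, y, z in cm, then the turn about the tool's y in rad. A call has 1 to 10 rows; each row shifts and turns the commanded pose from where the row before left it, along the tool's axes as they then stand; what a row does not reach is not made up. A row lasts 1/10 s, in which the tool goes at most 50 mm and 8.59 degrees, less where a joint would pass 70% of its speed; a pose out of reach is approached as far as the arm can. A call with a gripper value outside its range is refused whole. "gripper" is the closure, from -1 (fully open) to 1 (shut), so that 0 is half open, set as the call begins (left out, the last holds). The fingers move at their own pace and stop on an object; the grip force is fixed at half the most. Time passes only in rows, so rows that do not move let the fingers close. It gives the time, the measured TCP pose, the force and the opening at its end, in the units of the state.
- sense(): the state, without advancing time (a new reading comes with each control period).
- get_image(name): name is "side" or "top"; returns a dict with "pixels" (400x640x3 uint8, red, green, blue), "depth" (400x640 float32, m along the optical axis (not along the pixel's ray), 0 where there is no reading), "fx", "fy", "cx", "cy" (pixels), "k1" (the pictures are not rectified: a ray, as slopes to the right and down, at radius r is drawn at 1 + k1 r^2 times it, then the intrinsics apply), "T" (4x4, takes a point from camera to world coordinates). Camera axes: x right, y up, looking along -z (the intrinsics and any distortion apply to the point x, -y, -z); pixel columns grow to the right and rows downward; lengths in m; the calibration is good to about 2 mm. A picture is of the moment at which its call begins.
- sign_off(): hands the job in, once; it reports no verdict.
Trained networks look in a picture, given as the dict that the camera call returned (one of the last four; its "shot" number tells which), for a name from the list of things; names that differ only in an ending like _2 or _b are one class to them, and where a whole thing is asked for, a point or a joint stands for the part that bears it (a point fixed in the world has none). Each returns a list of dicts, best first, with "conf" (0 to 1); they miss things now and then, are a little off and sometimes report something else, mostly with a low value. They report only what shows in the picture. A call takes as long as a camera call.
- spot_in(picture, label): "box" ([left, top, right, bottom] in pixels, round what is visible of it).
- place_of(picture, label): "at" ([column, row] in pixels: a listed point, or the origin of a listed thing).
The state is a dict: "clock": time; "qpos": joint angles; "qd": joint speeds; "tau": joint torques, N m; "eef_pos": TCP position; "eef_rot": TCP orientation; "wrist_force": force on the tool from outside, world axes, zero at the start; "torque": the same for the moment, N m; "grip_width": opening from 0.0 (shut) to 1.0 (fully open).
Only numpy, scipy, OpenCV 4.12 (cv2) and the standard library are available. Lean on these libraries where they do the work, as an engineer would, in place of code of your own. Each camera call takes 0.05 s, during which the arm holds its last target.

## Working session

There is one attempt and no reset: what is moved stays moved. The work goes in short steps, Python scripts to look and compute and a tool call to move; the robot and the scene stay as the last step left them, time stands still between calls to the robot, and variables do not carry over. Pictures are saved under pics/ and viewed, and the job is handed in when it is done.

Besides the shell and the picture viewer there is one more tool, called after "Emit:" in YAML: its name, and indented under it one key for each argument. jog_arm: Moves the arm, as the interface text tells. Its arguments: {"type":"object","properties":{"plan":{"type":"array","items":{"type":"array","items":{"type":"array","items":{"type":"number"}}}},"gripper":{"type":"number"}},"required":["plan"]}

```bash
ls; mkdir -p pics
cat > h.py <<'E'
from rig import *
import numpy as np, cv2
def save(p,n): cv2.imwrite(f'pics/{n}.png',p['pixels'][:,:,::-1])
def ray(p,u,v):
    K=np.array([[p['fx'],0,p['cx']],[0,p['fy'],p['cy']],[0,0,1.]])
    s=cv2.undistortPoints(np.array([[[u,v]]],float),K,np.array([p['k1'],0,0,0,0.]))[0,0]
    T=np.array(p['T']); d=T[:3,:3]@np.array([s[0],-s[1],-1]); return T[:3,3],d
def atz(p,u,v,z):
    o,d=ray(p,u,v); return o+d*(z-o[2])/d[2]
def dep(p,u,v):
    o,d=ray(p,u,v); return o+d*p['depth'][int(round(v)),int(round(u))]
def proj(p,P):
    T=np.array(p['T']); c=T[:3,:3].T@(np.array(P)-T[:3,3]); x,y=c[0]/-c[2],-c[1]/-c[2]; f=1+p['k1']*(x*x+y*y)
    return p['fx']*x*f+p['cx'],p['fy']*y*f+p['cy']
E
python3 - <<'E'
from h import *
np.set_printoptions(precision=4,suppress=True)
s=sense();print(s['clock'],s['eef_pos'],s['eef_rot'],s['grip_width'],s['qpos'])
for n in('side','top'):
    p=get_image(n);save(p,n+'0');print(n,np.array(p['T'])[:3],p['fx'],p['k1'])
    for l in ['narrow_duct','wide_duct','narrow_tip','wide_tip','mark_tab','spool','flux','driver','heatsink']:
        r=place_of(p,l)
        for q in r[:2]: print(l,np.round(q['at'],1),round(q['conf'],2))
E
```

```text
pics
0.0 [0.1622 0.6031 0.2911] [[ 0.9657 -0.0007  0.2598]
 [-0.2598 -0.0018  0.9657]
 [-0.0002 -1.     -0.0019]] 0.9989872030543134 [ 1.1819  0.2212  1.5276 -0.      1.3947 -0.1261]
side [[ 0.9993 -0.0031 -0.0361  0.5254]
 [-0.0279  0.5702 -0.821  -0.8336]
 [ 0.0232  0.8215  0.5697  0.7071]] 394.66582517200777 -0.05544411734943588
narrow_duct [320.5 206.1] 0.95
narrow_duct [277.9 220.9] 0.47
wide_duct [315.9 285.5] 0.68
wide_duct [322.5 206.9] 0.53
narrow_tip [311.4 149.2] 0.54
wide_tip [278.  225.6] 0.61
mark_tab [359.  236.7] 0.57
mark_tab [284.8 162.9] 0.49
spool [268.3 241.7] 0.58
spool [314.2 151.7] 0.26
flux [358.7 239.1] 0.78
heatsink [307.5 370.4] 0.69
heatsink [271.6 244.9] 0.69
top [[ 0.0032  0.9864 -0.1641  0.3986]
 [-1.      0.0045  0.0077 -0.0172]
 [ 0.0083  0.164   0.9864  1.1774]] 463.5099841874264 -0.11874916867969203
narrow_duct [239.3 198.5] 0.77
wide_duct [371.8 207.1] 0.58
narrow_tip [191.7 194.8] 0.87
wide_tip [367.3 234.9] 0.53
mark_tab [216.7 233. ] 0.89
spool [311.1 253.3] 0.76
flux [303.1 157.3] 0.78
driver [165.2 259.1] 0.97
heatsink [459.  218.3] 0.73
```

View pics/side0.png

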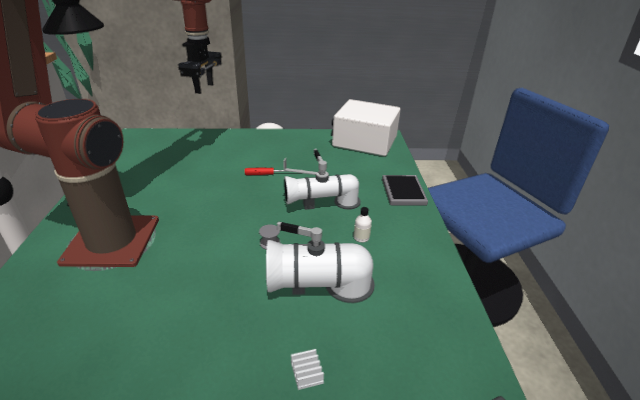

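View pics/top0.png

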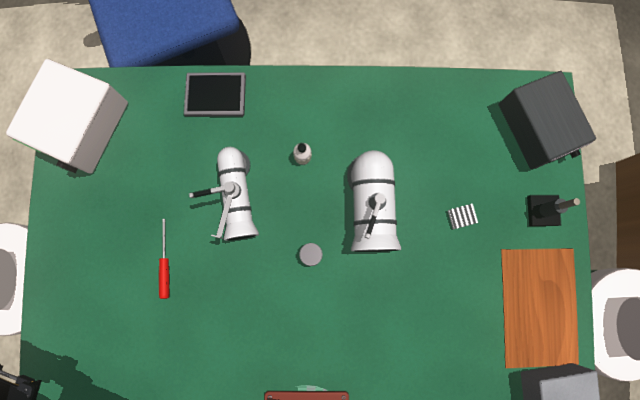

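Run:
```python
from h import *
p=get_image('top'); 
im=cv2.resize(p['pixels'][130:300,150:290,::-1],None,fx=4,fy=4,interpolation=cv2.INTER_CUBIC)
im2=cv2.resize(p['pixels'][130:300,290:480,::-1],None,fx=3.5,fy=3.5,interpolation=cv2.INTER_CUBIC)
im=im[:590];cv2.imwrite('pics/cn.png',im);cv2.imwrite('pics/cw.png',im2)
q=get_image('side');cv2.imwrite('pics/cs.png',cv2.resize(q['pixels'][110:310,200:400,::-1],None,fx=3,fy=3,interpolation=cv2.INTER_CUBIC))
np.savez('p0.npz',depth=p['depth'])
np.set_printoptions(precision=4,suppress=True)
print(p['cx'],p['cy'])
for n,u,v,z in [('nd',239.3,198.5,0),('wd',371.8,207.1,0),('nt',191.7,194.8,.1405),('wt',367.3,234.9,.159),('tab',216.7,233,.1405),('spool',311,253,0),('flux',303,157,0),('driver',165,259,0),('hs',459,218,0)]: print(n,atz(p,u,v,z))
```

```text
317.96034584628484 193.76080131308433
nd [0.5812 0.1763 0.    ]
wd [ 0.5604 -0.1648  0.    ]
nt [0.5674 0.263  0.1405]
wt [ 0.4767 -0.134   0.159 ]
tab [0.4807 0.2021 0.1405]
spool [ 0.4427 -0.0092  0.    ]
flux [0.6916 0.0131 0.    ]
driver [0.4241 0.363  0.    ]
hs [ 0.5325 -0.3917  0.    ]
```

View pics/cn.png

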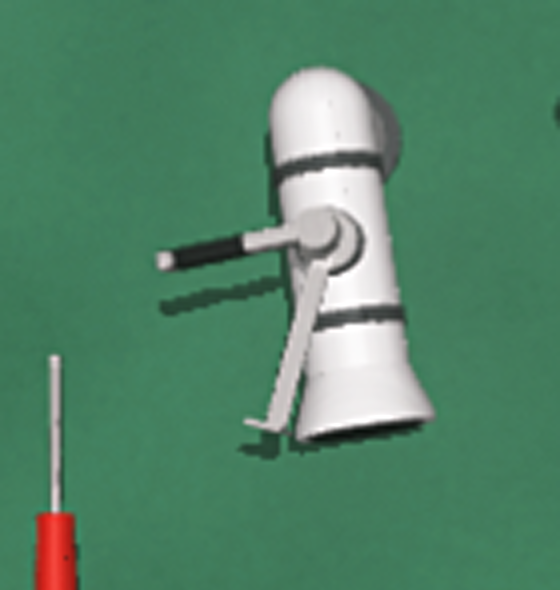

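View pics/cw.png

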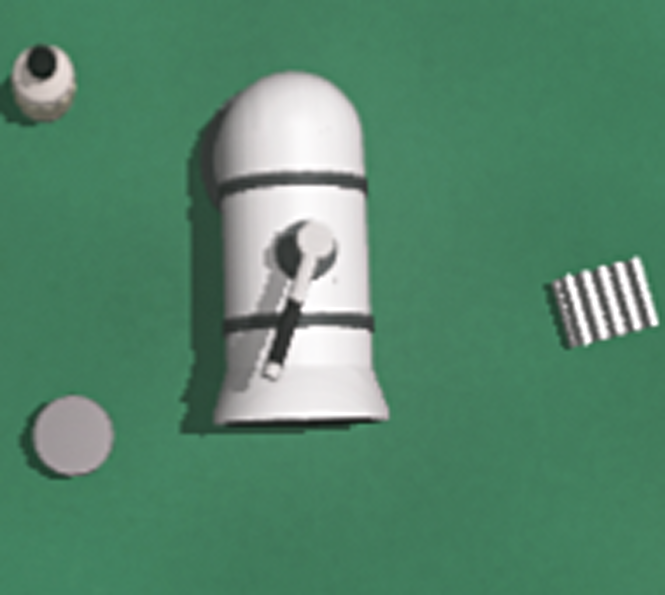

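View pics/cs.png

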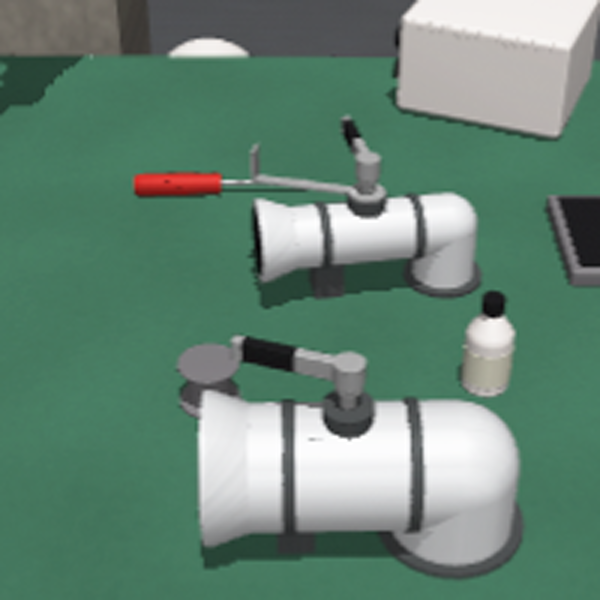

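The top view shows the narrow lever (hub at about (230,187), tip at about (191,195)) pointing left, nearly shut. Its tab is near (215,236). The wide lever runs from its hub at about (380,199) to its tip at about (368,236), partly open. Next I'll refine these with the depth data.

```bash
cat > meas.py <<'E'
from h import *
np.set_printoptions(precision=4,suppress=True)
def cloud(p,u0,u1,v0,v1):
    K=np.array([[p['fx'],0,p['cx']],[0,p['fy'],p['cy']],[0,0,1.]])
    U,V=np.meshgrid(np.arange(u0,u1),np.arange(v0,v1)); 
    s=cv2.undistortPoints(np.stack([U.ravel(),V.ravel()],1).astype(float)[:,None],K,np.array([p['k1'],0,0,0,0.]))[:,0]
    d=p['depth'][V.ravel(),U.ravel()]; k=d>0
    c=np.stack([s[:,0]*d,-s[:,1]*d,-d],1)[k]; T=np.array(p['T']); return c@T[:3,:3].T+T[:3,3], U.ravel()[k],V.ravel()[k]
def show(p,name,box,zlo,zhi):
    P,U,V=cloud(p,*box); k=(P[:,2]>zlo)&(P[:,2]<zhi); Q=P[k]; print(name,len(Q)); return Q
E
python3 - <<'E'
from meas import *
p=get_image('top');q=get_image('side')
A=show(p,'narrow',(180,260,170,250),.125,.2); B=show(p,'wide',(350,400,180,250),.135,.25)
for n,Q in(('n',A),('w',B)):
    Q=Q[np.argsort(Q[:,1])]; print(n); print(Q[::max(1,len(Q)//45)])
C=show(q,'sn',(260,345,140,200),.125,.2);D=show(q,'sw',(262,335,215,262),.14,.25)
for n,Q in(('n',C),('w',D)):
    Q=Q[np.argsort(Q[:,1])]; print(n); print(Q[::max(1,len(Q)//45)])
E
```

```text
narrow 321
wide 295
n
[[0.5845 0.1648 0.1482]
 [0.5862 0.1666 0.1514]
 [0.5793 0.1687 0.1514]
 [0.5892 0.1697 0.1473]
 [0.5754 0.1715 0.1476]
 [0.5746 0.173  0.1518]
 [0.591  0.1739 0.1497]
 [0.5794 0.1756 0.1509]
 [0.5736 0.1765 0.1446]
 [0.5817 0.178  0.1505]
 [0.5815 0.18   0.1516]
 [0.5866 0.1808 0.1488]
 [0.5907 0.1827 0.1515]
 [0.5814 0.1845 0.1522]
 [0.5857 0.1867 0.1534]
 [0.5789 0.189  0.1401]
 [0.584  0.1918 0.15  ]
 [0.577  0.194  0.1376]
 [0.5767 0.196  0.1392]
 [0.5792 0.1983 0.1512]
 [0.5769 0.2005 0.151 ]
 [0.5807 0.202  0.1554]
 [0.577  0.2051 0.1508]
 [0.5765 0.2068 0.1533]
 [0.4734 0.2089 0.1464]
 [0.5735 0.211  0.1438]
 [0.4757 0.2136 0.146 ]
 [0.5767 0.2162 0.1521]
 [0.5721 0.2183 0.152 ]
 [0.5745 0.2208 0.1513]
 [0.5746 0.2232 0.1508]
 [0.5772 0.2261 0.1488]
 [0.5796 0.2286 0.1485]
 [0.5688 0.2314 0.144 ]
 [0.5764 0.2341 0.1535]
 [0.5699 0.2367 0.1512]
 [0.5703 0.2395 0.1489]
 [0.5677 0.2414 0.1502]
 [0.5693 0.2451 0.1542]
 [0.5698 0.2481 0.1512]
 [0.5678 0.2508 0.1493]
 [0.57   0.253  0.1501]
 [0.5699 0.2552 0.1505]
 [0.5626 0.2578 0.1388]
 [0.5724 0.2602 0.1494
[... 3342 characters left out ...]
 0.524  -0.1549  0.157 ]
 [ 0.5305 -0.1542  0.1678]
 [ 0.5283 -0.1534  0.1671]
 [ 0.5151 -0.1525  0.1523]
 [ 0.5547 -0.152   0.166 ]
 [ 0.5195 -0.1514  0.1655]
 [ 0.5151 -0.1508  0.165 ]
 [ 0.5084 -0.1502  0.1532]
 [ 0.5614 -0.1497  0.167 ]
 [ 0.5041 -0.149   0.1664]
 [ 0.504  -0.1481  0.1628]
 [ 0.4973 -0.147   0.1591]
 [ 0.5019 -0.1465  0.1672]
 [ 0.4994 -0.1457  0.1495]
 [ 0.5151 -0.145   0.1689]
 [ 0.4996 -0.1443  0.1683]
 [ 0.4974 -0.1432  0.1674]
 [ 0.4863 -0.1426  0.167 ]
 [ 0.4814 -0.1414  0.1517]
 [ 0.4837 -0.1406  0.154 ]
 [ 0.4771 -0.1399  0.1591]
 [ 0.4771 -0.1389  0.1612]
 [ 0.4793 -0.1378  0.1631]
 [ 0.4726 -0.1367  0.1623]
 [ 0.4727 -0.1359  0.1673]
 [ 0.4815 -0.134   0.1687]]
```

```bash
cat > fit.py <<'E'
from meas import *
from scipy.optimize import minimize
def sdf(Q,c,th):
    e=np.array([np.cos(th),np.sin(th)]);n=np.array([-e[1],e[0]]);d=Q-c;a=d@e;b=np.abs(d@n)
    bar=np.hypot(np.maximum(np.maximum(-a,a-.092),0),np.maximum(b-.005,0)); hub=np.maximum(np.hypot(*d.T)-.012,0)
    return np.minimum(bar,hub)
def fit(Q,c0,th0):
    # observed points should lie in shape; and shape samples should have nearby points
    from scipy.spatial import cKDTree
    t=cKDTree(Q)
    def cost(x):
        c=x[:2];th=x[2];e=np.array([np.cos(th),np.sin(th)]);n=np.array([-e[1],e[0]])
        S=np.array([c+e*a+n*b for a in np.arange(0,.0921,.004) for b in (-.005,0,.005)]+[c+.012*np.array([np.cos(f),np.sin(f)]) for f in np.arange(0,6.28,.4)])
        d=t.query(S)[0]
        return np.minimum(sdf(Q,c,th),.006).mean()+np.minimum(d,.006).mean()
    best=min((minimize(cost,[c0[0]+dx,c0[1]+dy,th0+dt],method='Nelder-Mead',options=dict(initial_simplex=None,xatol=1e-5,fatol=1e-8)) for dx in(-.003,.003) for dy in(-.003,.003) for dt in(-.06,.06)),key=lambda r:r.fun)
    return best.x,best.fun
def tabfit(Q):
    m=Q[:,:2].mean(0); return m
def run(cam,nb,wb,th_n=1.77,th_w=2.79):
    p=get_image(cam)
    out={}
    P,_,_=cloud(p,*nb); k=(P[:,2]>.143)&(P[:,2]<.158)&(P[:,0]>.45)&(np.hypot(P[:,0]-.584,P[:,1]-.1765)<.098)
    x,f=fit(P[k][:,:2],(.584,.1765),th_n); out['n']=x
    print(cam,'narrow',x[:2],'deg',np.degrees(x[2]),f,k.sum())
    c=x[:2]
    k=(P[:,2]>.122)&(P[:,2]<.15)&(abs(np.hypot(*(P[:,:2]-c).T)-.1145)<.008)
    if k.sum()>3:
        T=P[k][:,:2]; a=np.degrees(np.arctan2(*(T-c).T[::-1])); print('  tab n',k.sum(),'mean',T.mean(0),'ang mid',(a.min()+a.max())/2,a.mean(),a.min(),a.max())
    P,_,_=cloud(p,*wb); k=(P[:,2]>.1615)&(P[:,2]<.176)&(np.hypot(P[:,0]-.556,P[:,1]+.163)<.1)
    x,f=fit(P[k][:,:2],(.556,-.163),th_w); print(cam,'wide',x[:2],'deg',np.degrees(x[2]),f,k.sum())
NB={'top':(170,265,165,255),'side':(260,345,140,200)};WB={'top':(320,405,170,255),'side':(255,345,190,262)}
if __name__=='__main__':
    import sys
    a=[float(v) for v in sys.argv[1:]] or [1.77,2.79]
    for c in('top','side'): run(c,NB[c],WB[c],*a)
    s=sense();print(s['clock'],s['eef_pos'],s['wrist_force'])
E
python3 fit.py
```

```text
top narrow [0.5854 0.177 ] deg 101.93801697815302 0.0010728006123221095 266
  tab n 16 mean [0.4734 0.2026] ang mid 166.33948173272302 167.1236114531344 161.4432595897824 171.23570387566366
top wide [ 0.5578 -0.1615] deg 160.57078503239265 0.0009746070105531448 276
side narrow [0.5856 0.1745] deg 101.77903066064619 0.00209169695641335 87
  tab n 24 mean [0.475  0.2021] ang mid 165.09754434614933 165.99899657371193 159.6171977479225 170.57789094437615
side wide [ 0.5586 -0.1624] deg 162.2873628518065 0.0013302294226343449 250
1.3 [0.1623 0.6035 0.2922] [-0.0161  1.2752  0.3889]
```

Run:
```python
from fit import *
for cam,c in(('top',np.array([.5854,.177])),('side',np.array([.5856,.1745]))):
    p=get_image(cam);P,_,_=cloud(p,*NB[cam]);d=P[:,:2]-c;r=np.hypot(*d.T);a=np.degrees(np.arctan2(d[:,1],d[:,0]))
    k=(P[:,2]>.104)&(P[:,2]<.119)&(r>.045)&(r<.108)&(a>158)&(a<174)
    Q=P[k][:,:2];m=Q.mean(0);w=np.linalg.svd(Q-m)[2][0];w*=-np.sign(w[0])
    print(cam,k.sum(),np.degrees(np.arctan2(w[1],w[0])),np.degrees(np.arctan2(*(m-c)[::-1])), a[k].mean())
```

```text
top 148 166.21653872923133 166.23339913742257 166.23324072880678
side 54 165.02045435588923 165.45636614825642 165.5090355029722
```

Emit:
jog_arm:
  plan:
    - [[3.75,0,-1.65,0],[3.75,0,-1.65,0],[3.75,0,-1.65,0],[3.75,0,-1.65,0],[3.75,0,-1.65,0],[3.75,0,-1.65,0],[3.75,0,-1.65,0],[3.75,0,-1.65,0],[3.75,0,-1.65,0],[3.75,0,-1.65,0]]
  gripper: 1

```text
clock: 2.4
eef_pos: [0.4828, 0.3456, 0.2924]
eef_rot: [[0.966, 0.0, 0.26], [-0.26, 0.0, 0.966], [0.0, -1.0, 0.0]]
wrist_force: [1.4, 0.5, -0.1]
grip_width: 0.174
```

Emit:
jog_arm:
  plan:
    - [[3.75,0,-1.65,0],[3.75,0,-1.65,0],[3.75,0,-1.65,0],[3.75,0,-1.65,0],[0,0,0,0.138],[0,0,0,0.138],[0,0,0,0.138],[0,0,0,0.138]]

```text
clock: 3.2
eef_pos: [0.6095, 0.2438, 0.2921]
eef_rot: [[0.682, -0.0, 0.732], [-0.732, -0.0, 0.682], [-0.0, -1.0, -0.0]]
wrist_force: [-0.3, -0.0, 0.5]
grip_width: 0.003
```

Emit:
jog_arm:
  plan:
    - [[0,0,0,0.138],[0,0,0,0.138],[0,0,0,0.138],[0,0,0,0.138],[0,0,0,0]]

```text
clock: 3.7
eef_pos: [0.6093, 0.2441, 0.2922]
eef_rot: [[0.201, -0.0, 0.979], [-0.979, -0.0, 0.201], [0.0, -1.0, -0.0]]
wrist_force: [-0.0, -0.4, -0.2]
grip_width: -0.002
```

Emit:
jog_arm:
  plan:
    - [[0,2,0,0],[0,2,0,0],[0,2,0,0],[0,2,0,0],[0,1.1,0,0],[0,0,0,0]]

```text
clock: 4.3
eef_pos: [0.6082, 0.2438, 0.199]
eef_rot: [[0.205, -0.004, 0.979], [-0.979, -0.001, 0.205], [0.0, -1.0, -0.004]]
wrist_force: [0.1, 0.4, -0.7]
grip_width: 0.008
```

```bash
cat > arc.py <<'E'
from fit import *
# rows from current pose to finger pressing lever at angle th (deg), side s=-1 finger on cw side (pushes ccw), +1 ccw side
def tgt(c,r,th,off,s):
    e=np.array([np.cos(th),np.sin(th)]);n=np.array([-e[1],e[0]]); return np.array(c)+r*e+s*off*n
def rows(c,r,off,s,ths,zoff):
    S=sense();p=np.array(S['eef_pos'])[:2];yaw=np.arctan2(S['eef_rot'][1][0],S['eef_rot'][0][0])
    for th in np.radians(ths):
        t=tgt(c,r,th,off,s);y=th+zoff  # desired yaw of tool x
        d=t-p;x=np.array([np.cos(yaw),np.sin(yaw)]);z=np.array([-x[1],x[0]])
        dy=-((y-yaw+np.pi)%(2*np.pi)-np.pi)
        print('[%.2f, 0, %.2f, %.3f],'%(100*d@x,100*d@z,dy),end=' ')
        p=t;yaw=y
    print()
E
cat pics/x 2>/dev/null
python3 - <<'E'
from arc import *
c=(.5855,.176)
p=get_image('side');save(p,'s1');p=get_image('top');save(p,'t1')
rows(c,.06,.020,-1,[102,106,110,114,118,122],-np.pi)
E
```

```text
[0.17, 0, -1.78, -0.004], [-0.12, 0, -0.42, -0.070], [-0.12, 0, -0.42, -0.070], [-0.12, 0, -0.42, -0.070], [-0.12, 0, -0.42, -0.070], [-0.12, 0, -0.42, -0.070],
```

Run:
```python
import cv2,numpy as np
a=cv2.imread('pics/s1.png')[80:240,220:420];b=cv2.imread('pics/t1.png')[120:280,150:350]
cv2.imwrite('pics/c1.png',cv2.resize(np.hstack([a,b]),None,fx=2,fy=2,interpolation=cv2.INTER_CUBIC))
```

```text
(no output)
```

View pics/c1.png

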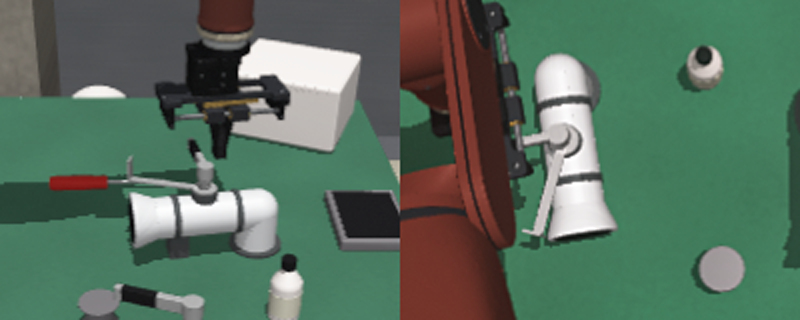

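The closed finger, at about (220,140) in the left crop, stands on the +x side of the narrow lever's sleeve at (195,150) and is clear of the duct. I'll start pushing.

Emit:
jog_arm:
  plan:
    - [[0.17,0,-0.9,0],[0,0,-0.88,0],[-0.12,0,-0.42,-0.07],[-0.12,0,-0.42,-0.07],[-0.12,0,-0.42,-0.07],[-0.12,0,-0.42,-0.07],[0,0,0,0]]

```text
clock: 5.1
eef_pos: [0.5745, 0.2384, 0.2023]
eef_rot: [[0.466, 0.002, 0.885], [-0.885, 0.001, 0.466], [0.0, -1.0, 0.002]]
wrist_force: [0.4, 0.5, -1.0]
grip_width: 0.011
```

Run:
```python
from arc import *
p=get_image('side');save(p,'s2');print(sense()['wrist_force'])
cv2.imwrite('pics/c2.png',cv2.resize(p['pixels'][100:240,240:420,::-1],None,fx=4,fy=4,interpolation=cv2.INTER_CUBIC))
```

```text
[-0.0353  0.8267  1.0617]
```

View pics/c2.png

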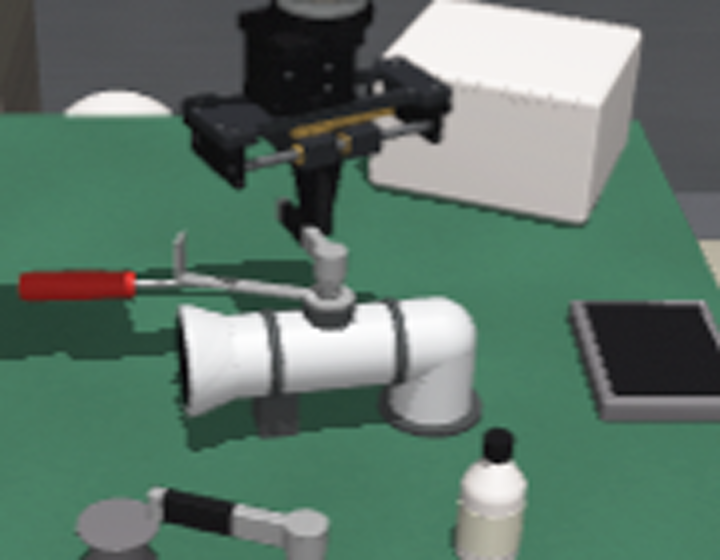

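The finger at (315,215) has turned the lever, whose tip is now at (285,210). Contact looks good. I'll continue to about 158°.

Emit:
jog_arm:
  plan:
    - [[-0.12,0,-0.42,-0.07],[-0.12,0,-0.42,-0.07],[-0.12,0,-0.42,-0.07],[-0.12,0,-0.42,-0.07],[-0.12,0,-0.42,-0.07],[-0.12,0,-0.42,-0.07],[-0.12,0,-0.42,-0.07],[-0.12,0,-0.42,-0.07],[-0.12,0,-0.42,-0.07],[0,0,0,0]]

```text
clock: 6.15
eef_pos: [0.5404, 0.2205, 0.2018]
eef_rot: [[0.897, 0.0, 0.442], [-0.442, 0.001, 0.897], [0.0, -1.0, 0.001]]
wrist_force: [-0.6, 0.7, 0.6]
grip_width: 0.005
```

```bash
python3 - <<'E'
from arc import *
p=get_image('side');q=get_image('top')
cv2.imwrite('pics/c3.png',np.hstack([cv2.resize(x[:,:,::-1],None,fx=2.2,fy=2.2,interpolation=cv2.INTER_CUBIC) for x in(p['pixels'][100:240,240:420],q['pixels'][130:270,160:340])]))
rows((.5855,.176),.06,.020,-1,[158,162,166],-np.pi)
E
python3 fit.py 2.7 2.79
```

```text
[-0.15, 0, -0.44, -0.076], [-0.12, 0, -0.42, -0.070], [-0.12, 0, -0.42, -0.070], 
top narrow [0.5864 0.1765] deg 148.30645990025954 0.004065022753904823 108
  tab n 12 mean [0.4728 0.1998] ang mid 167.57919675872193 168.42582575968888 164.38026130334094 170.77813221410292
top wide [ 0.5577 -0.1614] deg 160.68027569285024 0.0009710060507942892 274
side narrow [0.5868 0.174 ] deg 147.4404021308475 0.0026329426071960136 141
  tab n 23 mean [0.4751 0.2023] ang mid 164.5101662394963 165.75629973323157 159.0499266544309 169.97040582456174
side wide [ 0.5577 -0.1636] deg 160.8242430285077 0.0012571658099833434 249
6.35 [0.5408 0.2202 0.2015] [0.3807 1.6538 0.1633]
```

View pics/c3.png

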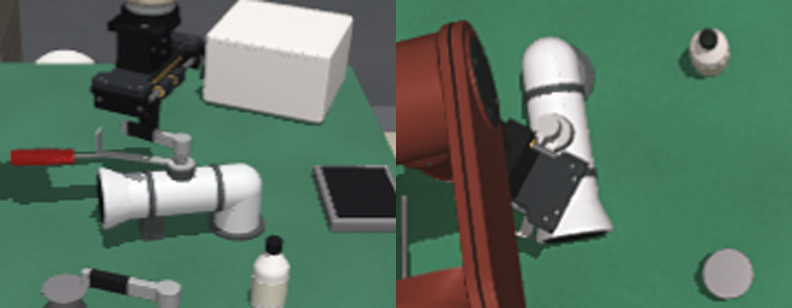

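The lever reads about 148°, which lags the 154° commanded, so the fingertip is thinner than I assumed. I'll push on to a commanded 166°, then back off and measure.

Emit:
jog_arm:
  plan:
    - [[-0.15,0,-0.44,-0.076],[-0.12,0,-0.42,-0.07],[-0.12,0,-0.42,-0.07],[0,0,0,0],[0,0,0,0]]

```text
clock: 6.85
eef_pos: [0.5324, 0.2097, 0.2013]
eef_rot: [[0.971, 0.0, 0.241], [-0.241, -0.0, 0.971], [0.0, -1.0, -0.0]]
wrist_force: [0.3, 0.6, -0.2]
grip_width: 0.008
```

```bash
python3 fit.py 2.8 2.79;  python3 - <<'E'
from arc import *
p=get_image('side')
cv2.imwrite('pics/c4.png',np.hstack([cv2.resize(x[:,:,::-1],None,fx=4,fy=4,interpolation=cv2.INTER_CUBIC) for x in(p['pixels'][100:240,240:420],)]))
rows((.5855,.176),.06,.020,-1,[166],-np.pi)
E
```

```text
top narrow [0.5884 0.1759] deg 181.82754067039693 0.004370621013506603 87
top wide [ 0.5581 -0.161 ] deg 161.2243166964104 0.0010398831665266572 273
side narrow [0.5863 0.1753] deg 161.12348945754943 0.0023840010400078358 145
  tab n 23 mean [0.475  0.2024] ang mid 165.61400262735884 166.30107954693133 160.81757329236854 170.41043196234918
side wide [ 0.5576 -0.1622] deg 161.34995892486566 0.0013598557090174308 248
6.95 [0.5323 0.2098 0.2012] [ 0.505  -0.2264 -0.5122]
[-0.03, 0, 0.01, 0.002],
```

View pics/c4.png

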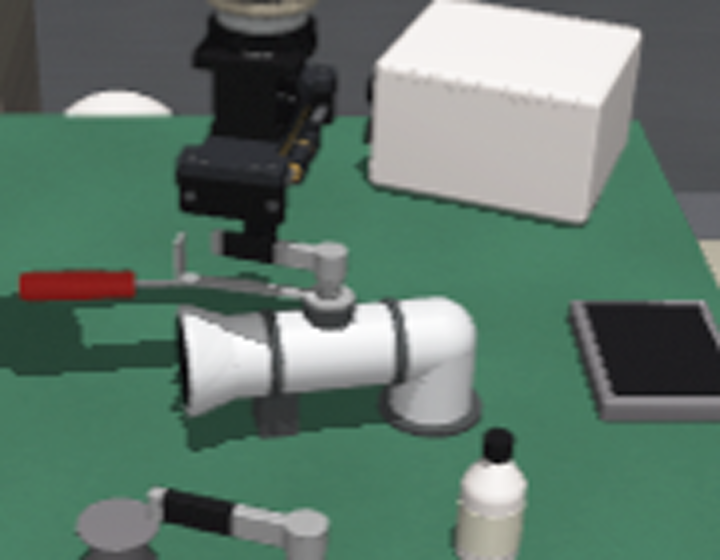

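The side view fits the lever at about 161° and the tab at about 166°. I'll push 3.5° further, then back off, rise and swing aside so the top camera can see.

Emit:
jog_arm:
  plan:
    - [[-0.1,0,-0.19,-0.03],[-0.1,0,-0.18,-0.03],[0,0,0,0],[0,0,1.5,0],[0,0,1.5,0],[0,-3,0,0],[0,-4,0,0],[-3,-2,0,0],[-4,0,0,0],[-4,0,0,0]]

```text
clock: 8.0
eef_pos: [0.4259, 0.2573, 0.2923]
eef_rot: [[0.984, 0.001, 0.18], [-0.18, 0.001, 0.984], [0.001, -1.0, 0.001]]
wrist_force: [-1.1, 0.3, -0.3]
grip_width: 0.004
```

Emit:
jog_arm:
  plan:
    - [[-4,0,3,0],[-4,0,3,0],[-2,0,4,0],[0,0,4,0],[0,0,0,0]]

```text
clock: 8.5
eef_pos: [0.3522, 0.4163, 0.2906]
eef_rot: [[0.984, -0.001, 0.176], [-0.176, 0.001, 0.984], [-0.001, -1.0, 0.001]]
wrist_force: [-0.8, 0.5, 0.0]
grip_width: 0.006
```

```bash
python3 fit.py 2.86 2.79;  python3 - <<'E'
from arc import *
p=get_image('side');q=get_image('top')
cv2.imwrite('pics/c5.png',np.hstack([cv2.resize(x[:,:,::-1],None,fx=4,fy=4,interpolation=cv2.INTER_CUBIC) for x in(p['pixels'][130:240,260:360],q['pixels'][150:260,170:270])]))
E
```

```text
top narrow [0.5864 0.1761] deg 164.1142238945281 0.000981402892261396 277
  tab n 16 mean [0.4734 0.2027] ang mid 166.0331774700222 166.78133447619118 161.16894118474636 170.89741375529803
top wide [ 0.5582 -0.1615] deg 160.79622355969445 0.0009759866434919099 276
side narrow [0.5858 0.1771] deg 165.47479888681937 0.0020184975572547243 129
  tab n 23 mean [0.4752 0.2029] ang mid 167.6044004955539 166.88553251479996 162.17764424069657 173.03115675041124
side wide [ 0.5575 -0.1625] deg 161.73524697948346 0.0012477625752661463 250
8.6 [0.3526 0.4129 0.2905] [-0.1277 -0.2474 -0.4847]
```

View pics/c5.png

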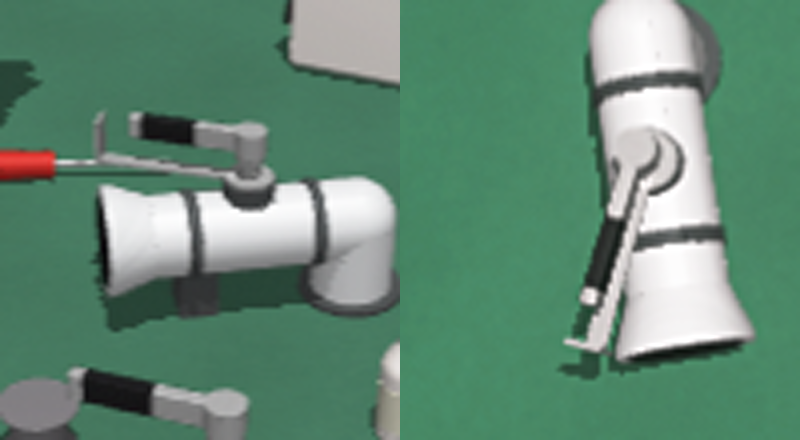

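Run:
```python
from fit import *
for cam in('top','side'):
    Ps=[]
    for i in range(5):
        p=get_image(cam);Ps.append(cloud(p,*NB[cam])[0])
    P=np.vstack(Ps); k=(P[:,2]>.143)&(P[:,2]<.158)&(np.hypot(P[:,0]-.586,P[:,1]-.1765)<.0965)
    x,f=fit(P[k][:,:2],(.5855,.1765),2.88);c=x[:2]
    Q=P[k][:,:2];r=np.hypot(*(Q-c).T);Q2=Q[(r>.02)&(r<.09)];m=Q2.mean(0);w=np.linalg.svd(Q2-m,full_matrices=False)[2][0];w*=-np.sign(w[0])
    print(cam,c,'lever',np.degrees(x[2]),'pca',np.degrees(np.arctan2(w[1],w[0])),'mean ang',np.degrees(np.arctan2(*(m-c)[::-1])))
    d=P[:,:2]-c;r=np.hypot(*d.T);a=np.degrees(np.arctan2(d[:,1],d[:,0]))
    k=(P[:,2]>.115)&(P[:,2]<.15)&(abs(r-.1145)<.007);print(' tab',k.sum(),a[k].mean(),np.percentile(a[k],[2,10,90,98]),'mid of 2/98',np.percentile(a[k],[2,98]).mean())
    k=(P[:,2]>.104)&(P[:,2]<.119)&(r>.045)&(r<.108)&(a>158)&(a<174);m=P[k][:,:2].mean(0)
    print(' strap',a[k].mean(),k.sum())
    save(p,cam+'6'); np.save
    # overlay
    im=cv2.resize(p['pixels'][:,:,::-1],None,fx=8,fy=8,interpolation=cv2.INTER_CUBIC)
    def ln(A,B,col):
        a=proj(p,A);b=proj(p,B);cv2.line(im,*[tuple(int(round((v+.5)*8)) for v in t) for t in(a,b)],col,1)
    c=np.array([.586,.1765])
    for th,col in((164,(0,0,255)),(166,(255,0,0))):
        e=np.array([np.cos(np.radians(th)),np.sin(np.radians(th))]);n=np.array([-e[1],e[0]])
        for s in(-.005,.005): ln([*(c+n*s),.1495],[*(c+n*s+.092*e),.1495],col)
        ln([*(c+n*-.01+.113*e),.1445],[*(c+n*.01+.113*e),.1445],col)
        ln([*(c+.113*e),.1115],[*(c+.113*e),.1445],col)
    b=(205,245,175,245) if cam=='top' else (275,330,150,180)
    b=(205,255,180,245) if cam=='top' else (275,345,145,195)
    im=im[b[2]*8:b[3]*8,b[0]*8:b[1]*8];cv2.imwrite(f'pics/o_{cam}.png',im)
```

```text
top [0.5852 0.1768] lever 164.24538316560432 pca 164.406542592552 mean ang 164.69955867459004
 tab 90 167.08870818636728 [161.2843 162.4913 170.9508 171.1465] mid of 2/98 166.21540199963204
 strap 167.18315048987574 559
side [0.585  0.1755] lever 164.66602790298612 pca 164.24969352430261 mean ang 165.18419188402848
 tab 149 166.54869813871565 [160.9677 161.6138 170.6963 171.622 ] mid of 2/98 166.29486842822814
 strap 165.81555429620667 284
```

View pics/o_top.png

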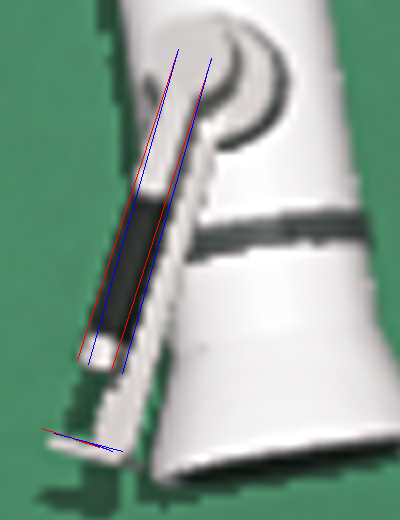

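View pics/o_side.png

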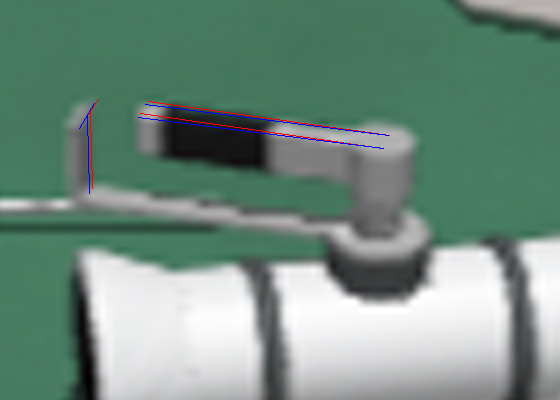

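Run:
```python
from arc import *
c=(.5853,.1765)
S=sense();print(S['eef_pos'],S['clock'])
rows(c,.061,.034,-1,[166.4],-np.pi)
for a,b in((.034,.0139),):
    print(a-b)
print(tgt(c,.061,np.radians(166.4),.034,-1),tgt(c,.061,np.radians(166.4),.0139,-1))
```

```text
[0.3536 0.4114 0.2914] 9.2
[21.13, 0, -15.19, 0.056], 
0.020100000000000003
[0.534  0.2239] [0.5293 0.2044]
```

Emit:
jog_arm:
  plan:
    - [[3.5,0,-2.5,0.056],[3.5,0,-2.5,0],[3.5,0,-2.5,0],[3.5,0,-2.5,0],[3.5,0,-2.5,0],[3.5,0,-2.5,0],[0,3,0,0],[0,3,0,0],[0,3,0,0],[0,0,0,0]]

```text
clock: 10.2
eef_pos: [0.5214, 0.2171, 0.1964]
eef_rot: [[0.972, -0.009, 0.235], [-0.235, -0.002, 0.972], [-0.008, -1.0, -0.004]]
wrist_force: [-0.7, -0.3, -0.3]
grip_width: 0.01
```

```bash
cat > avg.py <<'E'
from arc import *
L=[]
for i in range(6):
    get_image('side');S=sense();L.append([*S['eef_pos'],np.arctan2(S['eef_rot'][1][0],S['eef_rot'][0][0])])
L=np.array(L);print(L.mean(0),L.std(0));m=L.mean(0)
def local(p,yaw,t):
    d=np.array(t)-p[:2];x=np.array([np.cos(yaw),np.sin(yaw)]);return 100*d@x,100*d@np.array([-x[1],x[0]])
E
python3 - <<'E'
from avg import *
print(np.degrees(m[3]),local(m,m[3],[.5293,.2044]))
E
```

```text
[ 0.5246  0.2184  0.2023 -0.2367] [0.001  0.0004 0.0016 0.0002]
-13.561809920395559 (np.float64(0.7844158798958274), np.float64(-1.250723720605354))
```

Run:
```python
from avg import *
print(np.degrees(m[3]),local(m,m[3],[.5293,.2044]),sense()['clock'])
```

```text
[ 0.5247  0.2185  0.2024 -0.2366] [0.0003 0.0001 0.0006 0.0001]
-13.556518789011587 (np.float64(0.7779130164472309), np.float64(-1.2590117988516882)) 10.8
```

Emit:
jog_arm:
  plan:
    - [[0.4,0,0,0],[0.4,0,-0.4,0],[0,0,-0.4,0],[0,0,-0.2,0],[0,0,-0.15,0],[0,0,-0.1,0],[0,0,0,0],[0,0,0,0]]

```text
clock: 11.6
eef_pos: [0.5291, 0.2043, 0.2012]
eef_rot: [[0.972, 0.0, 0.234], [-0.234, 0.0, 0.972], [0.0, -1.0, 0.0]]
wrist_force: [1.5, 2.1, -1.9]
grip_width: 0.006
```

```bash
python3 - <<'E'
from avg import *
print(np.degrees(m[3]),local(m,m[3],[.5293,.2044]),sense()['clock'])
E
python3 fit.py 2.88 2.79
```

```text
[ 0.5291  0.2043  0.2013 -0.2366] [0. 0. 0. 0.]
-13.558374806033237 (np.float64(0.020188172042443348), np.float64(0.01288857055660708)) 11.9
top narrow [0.5854 0.1771] deg 248.55142614187386 0.004530236098157713 75
top wide [ 0.5583 -0.1614] deg 160.90942666466373 0.0010052769212926143 270
side narrow [0.5847 0.1764] deg 165.95004850278667 0.002166511879692604 151
  tab n 24 mean [0.475  0.2014] ang mid 165.76908089562752 167.18166004392106 159.72014658245598 171.81801520879907
side wide [ 0.5578 -0.163 ] deg 161.70573316488944 0.001273859296748964 251
12.0 [0.5291 0.2043 0.2013] [ 1.6765  2.4224 -0.6913]
```

Contact force is about 2 N and the lever reads about 166°. I'll back off, rise and clear the view, staying at high z.

Emit:
jog_arm:
  plan:
    - [[0,0,1.2,0],[0,0,2,0],[0,-3,1,0],[0,-4,0,0],[0,-2,0,0],[-3.5,0,1,0],[-4,0,3,0],[-4,0,3,0],[-4,0,3,0],[0,0,3,0]]

```text
clock: 13.0
eef_pos: [0.4143, 0.4103, 0.2914]
eef_rot: [[0.973, -0.002, 0.231], [-0.231, -0.001, 0.973], [-0.002, -1.0, -0.001]]
wrist_force: [1.2, -0.1, -0.0]
grip_width: 0.004
```

Emit:
jog_arm:
  plan:
    - [[-1,0,3,0],[0,0,3,0],[0,0,0,0]]

```text
clock: 13.3
eef_pos: [0.4224, 0.4715, 0.2906]
eef_rot: [[0.973, -0.0, 0.232], [-0.232, 0.0, 0.973], [-0.0, -1.0, -0.0]]
wrist_force: [-0.3, 0.0, -0.2]
grip_width: 0.004
```

Run:
```python
from fit import *
for cam in('top','side'):
    Ps=[]
    for i in range(5):
        p=get_image(cam);Ps.append(cloud(p,*NB[cam])[0])
    P=np.vstack(Ps); k=(P[:,2]>.143)&(P[:,2]<.158)&(np.hypot(P[:,0]-.586,P[:,1]-.1765)<.0965)
    x,f=fit(P[k][:,:2],(.5855,.1765),2.88);c=x[:2]
    Q=P[k][:,:2];r=np.hypot(*(Q-c).T);Q2=Q[(r>.02)&(r<.09)];m=Q2.mean(0);w=np.linalg.svd(Q2-m,full_matrices=False)[2][0];w*=-np.sign(w[0])
    print(cam,c,'lever',np.degrees(x[2]),'pca',np.degrees(np.arctan2(w[1],w[0])),'mean ang',np.degrees(np.arctan2(*(m-c)[::-1])))
    d=P[:,:2]-c;r=np.hypot(*d.T);a=np.degrees(np.arctan2(d[:,1],d[:,0]))
    k=(P[:,2]>.115)&(P[:,2]<.15)&(abs(r-.1145)<.007);print(' tab',k.sum(),a[k].mean(),np.percentile(a[k],[2,98]).mean())
    im=cv2.resize(p['pixels'][:,:,::-1],None,fx=8,fy=8,interpolation=cv2.INTER_CUBIC)
    b=(205,255,180,245) if cam=='top' else (275,345,145,195)
    cv2.imwrite(f'pics/p_{cam}.png',im[b[2]*8:b[3]*8,b[0]*8:b[1]*8])
S=sense();print(S['eef_pos'],S['clock'])
```

```text
top [0.5856 0.1765] lever 166.06624470510414 pca 166.48344256106347 mean ang 166.32002701672513
 tab 87 166.90069191723794 166.22516611947077
side [0.586  0.1757] lever 166.23926154955876 pca 166.63594013085688 mean ang 167.6488918879091
 tab 149 166.75717741806338 166.43923105093845
[0.4232 0.4679 0.2915] 13.8
```

View pics/p_top.png

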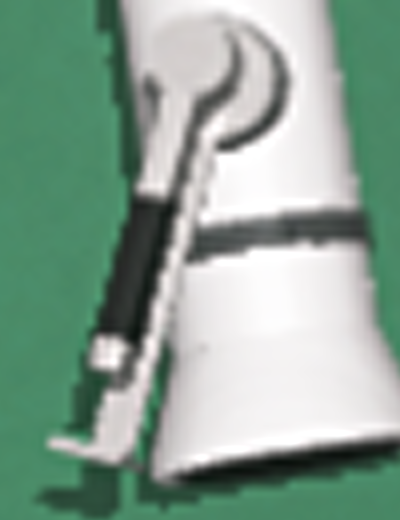

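Narrow lever reads 166.1–166.6° and the tab 166.2–166.9°, so they agree. On to the wide duct.

Emit:
jog_arm:
  plan:
    - [[1.55,0,-4.4,0],[1.55,0,-4.4,0],[1.55,0,-4.4,0],[1.55,0,-4.4,0],[1.55,0,-4.4,0],[1.55,0,-4.4,0],[1.55,0,-4.4,0],[1.55,0,-4.4,0],[1.55,0,-4.4,0],[1.55,0,-4.4,0]]

```text
clock: 14.8
eef_pos: [0.4703, 0.0023, 0.2918]
eef_rot: [[0.972, 0.001, 0.235], [-0.235, -0.0, 0.972], [0.001, -1.0, 0.0]]
wrist_force: [1.5, -0.6, -0.1]
grip_width: 0.006
```

Emit:
jog_arm:
  plan:
    - [[1.55,0,-4.4,0],[1.55,0,-4.4,0],[1.55,0,-4.4,0],[1.55,0,-4.0,0],[0,0,0,0.098],[0,0,0,0],[0,0,0,0]]

```text
clock: 15.5
eef_pos: [0.4902, -0.1772, 0.2912]
eef_rot: [[0.945, -0.0, 0.327], [-0.327, 0.0, 0.945], [-0.0, -1.0, 0.0]]
wrist_force: [-0.1, 0.3, 0.5]
grip_width: 0.005
```

Run:
```python
from avg import *
print(np.degrees(m[3]),local(m,m[3],[.49,-.1756]),sense()['clock'])
```

```text
[ 0.4904 -0.1766  0.2914 -0.3324] [0.0001 0.0001 0.     0.0003]
-19.04360853975539 (np.float64(-0.07431078044926495), np.float64(0.08074538025201446)) 15.8
```

Descend 7.0 cm to z 0.221.

Emit:
jog_arm:
  plan:
    - [[0,2,0,0],[0,2,0,0],[0,2,0,0],[0,1,0,0],[0,0,0,0],[0,0,0,0]]

```text
clock: 16.4
eef_pos: [0.4908, -0.1774, 0.2219]
eef_rot: [[0.945, 0.001, 0.328], [-0.328, -0.0, 0.945], [0.001, -1.0, -0.0]]
wrist_force: [-0.6, -0.0, 1.4]
grip_width: 0.008
```

Run:
```python
from avg import *
p=get_image('side');q=get_image('top')
cv2.imwrite('pics/c7.png',np.hstack([cv2.resize(x[:,:,::-1],None,fx=2.5,fy=2.5,interpolation=cv2.INTER_CUBIC) for x in(p['pixels'][160:320,230:390],q['pixels'][130:290,300:460])]))
rows((.558,-.162),.06,.0139,1,list(range(160,84,-4)),np.pi*0-np.pi)
```

```text
[ 0.491  -0.1776  0.2224 -0.3346] [0.0001 0.     0.0002 0.0001]
[-0.16, 0, 2.37, 0.014], [-0.08, 0, 0.42, 0.070], [-0.08, 0, 0.42, 0.070], [-0.08, 0, 0.42, 0.070], [-0.08, 0, 0.42, 0.070], [-0.08, 0, 0.42, 0.070], [-0.08, 0, 0.42, 0.070], [-0.08, 0, 0.42, 0.070], [-0.08, 0, 0.42, 0.070], [-0.08, 0, 0.42, 0.070], [-0.08, 0, 0.42, 0.070], [-0.08, 0, 0.42, 0.070], [-0.08, 0, 0.42, 0.070], [-0.08, 0, 0.42, 0.070], [-0.08, 0, 0.42, 0.070], [-0.08, 0, 0.42, 0.070], [-0.08, 0, 0.42, 0.070], [-0.08, 0, 0.42, 0.070], [-0.08, 0, 0.42, 0.070],
```

View pics/c7.png

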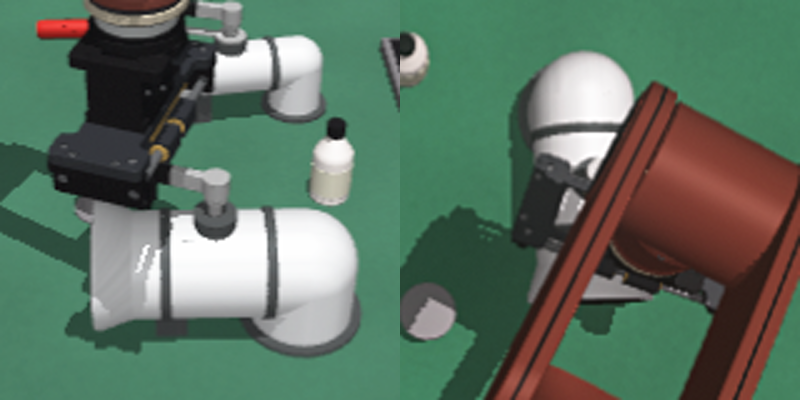

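The gripper is over the wide duct's mouth, with the finger on the near (-y) side of the lever bar at about (190,180), and nothing is in contact. Pushing clockwise.

Emit:
jog_arm:
  plan:
    - [[-0.08,0.1,1.2,0],[-0.08,0,1.17,0.014],[-0.08,0,0.42,0.07],[-0.08,0,0.42,0.07],[-0.08,0,0.42,0.07],[-0.08,0,0.42,0.07],[-0.08,0,0.42,0.07],[-0.08,0,0.42,0.07],[-0.08,0,0.42,0.07],[-0.08,0,0.42,0.07]]

```text
clock: 17.8
eef_pos: [0.5099, -0.1235, 0.2202]
eef_rot: [[0.612, -0.001, 0.791], [-0.791, -0.002, 0.612], [0.001, -1.0, -0.002]]
wrist_force: [-1.5, -5.1, -0.5]
grip_width: 0.003
```

Emit:
jog_arm:
  plan:
    - [[-0.08,0,0.42,0.07],[-0.08,0,0.42,0.07],[-0.08,0,0.42,0.07],[-0.08,0,0.42,0.07],[0,0,0,0]]

```text
clock: 18.3
eef_pos: [0.5225, -0.1114, 0.22]
eef_rot: [[0.373, -0.001, 0.928], [-0.928, -0.0, 0.373], [0.0, -1.0, -0.001]]
wrist_force: [-1.3, -1.8, 0.3]
grip_width: 0.003
```

```bash
python3 fit.py 2.88 2.0
python3 - <<'E'
from avg import *
p=get_image('side');q=get_image('top')
cv2.imwrite('pics/c8.png',np.hstack([cv2.resize(x[:,:,::-1],None,fx=2.5,fy=2.5,interpolation=cv2.INTER_CUBIC) for x in(p['pixels'][160:320,230:390],q['pixels'][130:290,300:460])]))
# wide duct yaw: band at z 0.09..0.116 ridge
P,_,_=cloud(q,340,410,150,250);
E
```

```text
top narrow [0.5849 0.1771] deg 166.67304989584522 0.000993126022653668 278
  tab n 15 mean [0.4736 0.2032] ang mid 166.4071246378281 166.81044001526783 161.56328787408862 171.2509614015676
top wide [ 0.5706 -0.1512] deg 119.96216228179401 0.005862135934825998 1
side narrow [0.5865 0.1752] deg 166.8474541490339 0.004399313251147507 49
side wide [ 0.5582 -0.1636] deg 110.15695170978644 0.0038890699187213986 203
18.4 [ 0.5224 -0.1115  0.2201] [-1.3248 -2.0292  0.8219]
[ 0.5224 -0.1116  0.2201 -1.1877] [0.     0.     0.     0.0005]
```

View pics/c8.png

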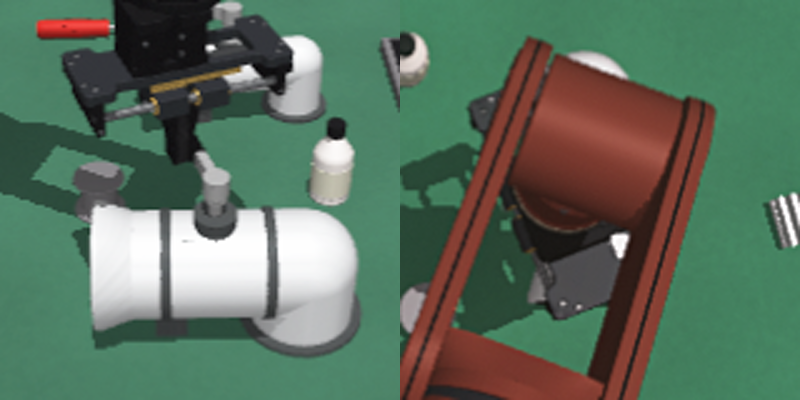

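Emit:
jog_arm:
  plan:
    - [[-0.08,0,0.42,0.07],[-0.08,0,0.42,0.07],[-0.08,0,0.42,0.07],[-0.08,0,0.42,0.07],[0,0,0,0],[0,0,0,0]]

```text
clock: 19.4
eef_pos: [0.5377, -0.1044, 0.2201]
eef_rot: [[0.104, -0.0, 0.995], [-0.995, -0.0, 0.104], [0.0, -1.0, -0.0]]
wrist_force: [-1.5, -0.6, -0.8]
grip_width: 0.005
```

```bash
python3 fit.py 2.88 1.64
python3 - <<'E'
from avg import *
E
```

```text
top narrow [0.5862 0.1779] deg 167.1557310155392 0.0010552627649191354 275
  tab n 16 mean [0.4735 0.2028] ang mid 166.75720412411437 167.51724688204803 161.929004612609 171.58540363561977
top wide [ 0.5751 -0.1548] deg 108.0722704421519 0.005818947787998564 2
side narrow [0.5916 0.1744] deg 191.30798683575392 0.004630032485046645 36
  tab n 7 mean [0.4724 0.1952] ang mid 169.7872160264069 170.1411791644788 167.64456210161984 171.92986995119392
side wide [ 0.5575 -0.1641] deg 93.22446550596358 0.0031210627979885988 195
19.5 [ 0.5377 -0.1044  0.2202] [-2.0318 -0.9575 -0.3375]
[ 0.5377 -0.1043  0.2202 -1.4683] [0.     0.     0.     0.0002]
```

Now at about 93–96° with friction-level force only. I'll continue in small steps until I feel the stop.

Emit:
jog_arm:
  plan:
    - [[-0.02,0,0.2,0.035],[0,0,0.2,0.035],[0,0,0,0]]

```text
clock: 20.1
eef_pos: [0.5411, -0.1033, 0.22]
eef_rot: [[0.032, -0.002, 0.999], [-1.0, 0.001, 0.032], [-0.001, -1.0, -0.002]]
wrist_force: [-4.4, 0.0, 0.9]
grip_width: 0.002
```

Emit:
jog_arm:
  plan:
    - [[0,0,0.2,0.03],[0,0,0,0]]

```text
clock: 20.3
eef_pos: [0.5422, -0.103, 0.2198]
eef_rot: [[0.002, -0.005, 1.0], [-1.0, 0.001, 0.002], [-0.002, -1.0, -0.005]]
wrist_force: [-9.7, 0.9, 3.6]
grip_width: 0.003
```

Emit:
jog_arm:
  plan:
    - [[0,0,0.2,0.03],[0,0,0,0]]

```text
clock: 20.5
eef_pos: [0.5432, -0.1027, 0.2194]
eef_rot: [[-0.028, -0.008, 1.0], [-1.0, 0.002, -0.028], [-0.002, -1.0, -0.008]]
wrist_force: [-12.8, 2.3, 5.5]
grip_width: 0.008
```

Emit:
jog_arm:
  plan:
    - [[0,0,0.15,0],[0,0,0,0],[0,0,0,0]]

```text
clock: 20.8
eef_pos: [0.5439, -0.1027, 0.2192]
eef_rot: [[-0.027, -0.01, 1.0], [-1.0, 0.002, -0.027], [-0.002, -1.0, -0.01]]
wrist_force: [-16.0, 2.6, 7.0]
grip_width: 0.008
```

```bash
python3 fit.py 2.88 1.6|grep wide
python3 - <<'E'
from avg import *
p=get_image('side');print(sense()['wrist_force'])
cv2.imwrite('pics/c9.png',cv2.resize(p['pixels'][160:320,230:390][:,:,::-1],None,fx=3.5,fy=3.5,interpolation=cv2.INTER_CUBIC))
E
```

```text
top wide [ 0.5466 -0.1599] deg 83.24305510019637 0.005584297824715057 6
side wide [ 0.5573 -0.1646] deg 89.48636688765255 0.0030631604463956736 189
[ 0.5439 -0.1027  0.2192 -1.5976] [0. 0. 0. 0.]
[-16.4158   1.3151   6.7158]
```

View pics/c9.png

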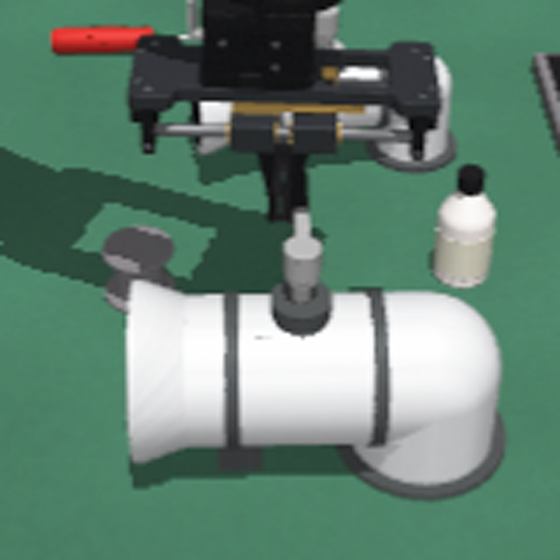

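The lever is square across the duct, and the force keeps rising with almost no further travel, so it is on the stop. I'll back off, rise and clear the cameras.

Emit:
jog_arm:
  plan:
    - [[0,0,-0.8,0],[0,0,-1.2,0],[0,0,-1.5,0],[0,-3,0,0],[0,-4,0,0],[0,-1,-3,0],[-3,0,-3,0],[-4,0,-2,0],[-4,0,0,0],[-4,0,0,0]]

```text
clock: 22.25
eef_pos: [0.4365, 0.0509, 0.3012]
eef_rot: [[-0.029, 0.004, 1.0], [-1.0, 0.001, -0.029], [-0.001, -1.0, 0.004]]
wrist_force: [1.5, -0.4, -0.0]
grip_width: 0.007
```

Emit:
jog_arm:
  plan:
    - [[-4,0,0,0],[-4,0,0,0],[-4,0,0,0],[-4,0,0,0],[-4,0,0,0],[-4,0,0,0],[-4,0,0,0],[0,0,0,0],[0,0,0,0]]

```text
clock: 23.15
eef_pos: [0.4442, 0.3303, 0.3002]
eef_rot: [[-0.025, 0.0, 1.0], [-1.0, 0.0, -0.025], [-0.0, -1.0, 0.0]]
wrist_force: [0.5, -1.1, -0.3]
grip_width: 0.006
```

```bash
python3 fit.py 2.9 1.57
python3 - <<'E'
from fit import *
p=get_image('side');q=get_image('top');save(p,'sF');save(q,'tF')
# wide duct yaw from ridge: points on cylinder top, per x slice mean of y of symmetric edge
P,_,_=cloud(q,330,410,150,255);k=(P[:,2]>.095)&(P[:,2]<.119)&(P[:,0]>.47)&(P[:,0]<.63)
from scipy.optimize import least_squares
Q=P[k]
f=lambda x:np.hypot((Q[:,1]-x[0]-x[1]*(Q[:,0]-.558)),Q[:,2]-.065)-.05
r=least_squares(f,[-.163,0],loss='soft_l1',f_scale=.002);print('axis y, yaw deg',r.x[0],np.degrees(r.x[1]),'shut heading',90+np.degrees(r.x[1]))
cv2.imwrite('pics/cF.png',cv2.resize(q['pixels'][120:300,150:480,::-1],None,fx=2.4,fy=2.4,interpolation=cv2.INTER_CUBIC))
for l in['spool','flux','driver','heatsink']:
    R=place_of(q,l); print(l,R and (np.round(R[0]['at'],1),R[0]['conf']))
E
```

```text
top narrow [0.5854 0.1768] deg 166.06519791923557 0.0010033508158177303 273
  tab n 16 mean [0.4733 0.2024] ang mid 166.31893004303396 167.0868560662078 161.5324409572272 171.1054191288407
top wide [ 0.5577 -0.1614] deg 90.47408601385574 0.0008751102575034709 281
side narrow [0.5857 0.1752] deg 166.13401147508245 0.0019214674580399064 129
  tab n 24 mean [0.475  0.2021] ang mid 165.94918245750029 166.3002804679105 161.58534920603643 170.31301570896414
side wide [ 0.5578 -0.1633] deg 91.01613798879538 0.0013743670714349457 177
23.25 [0.4444 0.3289 0.3003] [ 0.431   0.1631 -0.7791]
axis y, yaw deg -0.16102099005248485 1.0559988442752852 shut heading 91.05599884427528
spool (array([310.3, 254.2]), 0.61)
flux (array([304.3, 156.4]), 0.67)
driver (array([162.8, 257. ]), 0.58)
heatsink (array([461.2, 215.9]), 0.98)
```

View pics/cF.png

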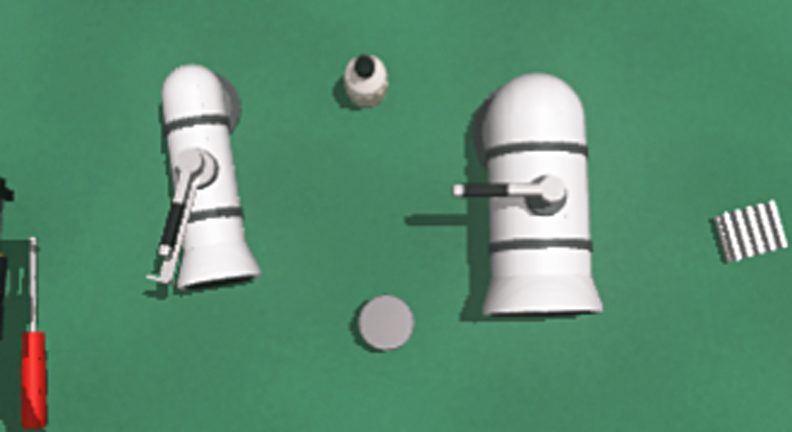

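The wide lever points square left from its hub (545,190) to its tip (458,190), at 90.5–91.0° against a shut heading of 91.1°. The narrow lever's end, at (165,250), points at the tab at (158,278). The loose things haven't moved and the robot is clear, so I'm handing in.

```bash
python3 -c "
from rig import *
print(sign_off())"
```

```text
the job is handed in; nothing more can be done
None
```

Both levers are set, narrow first and then wide, each pushed with the closed fingertips. I handed the job in after about 23 s of the 54 s allowed.

- **Narrow lever:** it sits at 166.1° from both cameras. The tab measures 166–167° (one estimate, by mean, 167.1°), so the lever is within about 1°. The first push stopped about 2° short, so I gave it a second nudge.
- **Wide lever:** it is pushed against its shut stop, where the force rose to about 16 N with almost no further travel. It measures 90.5° from the top camera and 91.0° from the side. The square-across heading, fitted from the duct's axis, is 91.1°.
- **Levers on spindles:** both appear still seated at their normal height.
- **Loose things:** the spool, flux bottle, screwdriver and heat sink show within about 3 pixels of their first positions, which is within the network's error.
- **Robot:** it was raised and touching nothing at hand-in.
- **Failed readings:** some fits failed while the arm blocked the top camera's view. I ignored those and re-measured with a clear view.

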